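Crate the two amber bottles

TASK

Put the two brown amber bottles away in the blue divided crate: one in each of its two free cells, each standing upright on the cell's floor. Leave the clear bottle with the blue cap standing where it is on the desk.

Things in the scene. Friction and masses are not known exactly. Their poses are not given: they have to be found in the camera images.
- amber_1_mid (a point): Larger brown (amber) glass bottle with a white cap and a white label with a red band, loose on the desk; 56 mm diameter, 118 mm tall, about 0.19 kg; straight wall to 85 mm above its underside, then shoulder and cap 35 mm wide. The point is on its axis half-way up, 59 mm above its underside; its z axis points up along the bottle.
- amber_2_mid (a point): Smaller brown (amber) glass bottle with a black cap and a white label with a blue band, loose on the desk; 48 mm diameter, 102 mm tall, about 0.12 kg; straight wall to 72 mm above its underside, then shoulder and cap 30 mm wide. The point is on its axis half-way up, 51 mm above its underside; its z axis points up along the bottle.
- crate: Blue open crate fixed to the desk, 184 x 184 mm, 38 mm high, turned any way round. Origin: centre of its underside; x, y along its walls, z up. 2 x 2 cells 86 mm square inside, 4 mm walls, floor 4 mm above the desk. Free cells: centres (+45,+45) and (-45,-45) mm; (+45,-45) holds a black-lidded jar 60 mm tall, (-45,+45) a small bottle 58 mm tall. White tabs 15 mm out at +x and -x.
- clear_bottle_mid (a point): Clear glass bottle with a blue cap and a green band, standing loose on the desk near the amber ones; 58 mm diameter, 110 mm tall. Not to be moved. The point is on its axis half-way up, 55 mm above its underside; z up along the bottle.
Things that resemble listed ones, but are neither listed nor needed, are in the scene too. What is shaped like the part that bears amber_1_mid but yellow is not meant.

How it is judged:
By the outcome, as a careful person would: the job done as asked, in the order asked, and still so for the second after the job is handed in, with the robot touching nothing.
It also fails if it takes over 58 s, if anything falls off the work surface, if the arm or the gripper's body presses on something with over 40 N, if the wrist force passes 120 N, or if a joint passes its speed limit or range.

ROBOT

A 7-joint arm with a two-finger parallel gripper is mounted at the origin on a cart in front of the work surface, level with it; the furniture and walls round the work are solid. World frame = base frame: x ahead of the robot, y to its left, z up, the work surface at z = 0. Lengths are in m, angles in rad, forces in N, time in s.
With the tool pointing down it reaches from about 0.425 to 0.95 m from the base axis. Payload 4.7 kg.
Tool frame: the origin (TCP) lies between the finger pads; the fingertips stand 25 mm ahead of it and the grasp point (between the pads) lies 6 mm ahead of it; z points along the fingers, y is the line along which they close (so a half turn about z gives the same grasp; the last joint's range is limited). The gripper opens to 85 mm and grips with 20 to 120 N. Pads are 22 mm wide; open, the fingers measure 114 mm over their backs; the gripper's body (76 mm by 85 mm) begins 54 mm behind the grasp point. The pads swing forward as they close: fully open they stand 13 mm farther back than shut.
Start: joints at [1.128, 0.469, -0.049, 1.532, 0.024, 1.141, -0.082], TCP at [0.271, -0.618, 0.256] pointing down, gripper open.
Joint ranges: [-2.59, 2.59], [-0.33, 1.99], [-1.39, 1.29], [0.1, 2.45], [-1.04, 4.18], [0.21, 1.99], [-2.66, 2.66]. Speed limits (rad/s): [2.57, 2.57, 3.14, 3.14, 3.14, 3.14, 3.14].

INTERFACE

Orientations are given as a 3x3 rotation matrix whose columns are the frame's x, y, z axes.
In Python, from rig import * gives the robot as it stands. Calls block until the motion is done:
- movep(position, orientation): joint-space move of the TCP to a pose.
- move_l(position, attitude=None, feed=0.15, until_force=None): straight line of the TCP; attitude=None keeps the orientation; feed is the mean speed in m/s. With until_force (N) it stops when the force on the tool has changed by that much, and returns True; else False.
- move_joints(angles): joint-space move.
- command_gripper(opening, newtons=None): finger opening in m; newtons is the grip in N (None keeps the last); returns when the fingers have stopped.
- sleep(seconds).
- inverse_kinematics(position, orientation): joint angles nearest the present ones, or None.
- sense(): the state.
- camera(name): name is "scene" or "top"; returns (picture, depth): 384x512x3 uint8, red, green, blue; 384x512 float32, m along the optical axis (not along the pixel's ray), 0 where there is no reading.
- camera_params(name): a dict with "K" (3x3 intrinsics, pixels), "position" and "rotation" of the camera in the world. Camera axes: x right, y down, z forward; pixel columns grow to the right and rows downward; lengths in m; the calibration is good to about 2 mm. A picture is of the moment at which its call begins. camera_params takes no time and is no camera call.
A pose or a line that the arm cannot do raises Unreachable and nothing moves.
- finish_job(): hands the job in; it is judged then, once.
The state is a dict: "time_s": time; "joint_pos": joint angles; "qd": joint speeds; "joint_efforts": joint torques, N m; "position": TCP position; "tcp_rot": TCP orientation; "wrist_force": force on the tool from outside, world axes, zero at the start; "ft_torque": the same for the moment, N m; "finger_gap": finger opening in m; "gripper_force": force on a finger pad.
Only numpy, scipy, OpenCV 4.12 (cv2) and the standard library are available. Lean on these libraries where they do the work, as an engineer would, in place of code of your own. Each camera call takes 0.05 s, during which the arm holds its last target. There are 200 camera calls.

## Working session

There is one attempt and no reset: what is moved stays moved. The work goes in short steps, each a Python script; the robot and the scene stay as the last script left them, time stands still between calls to the robot, and variables do not carry over. Pictures are saved under pics/ and viewed, at most 10 in all, crops included, and the job is handed in when it is done.

```bash
mkdir -p pics; python3 - <<'E'
from rig import *
import cv2,numpy as np
for n in("scene","top"):
    p,d=camera(n); np.savez(f"/tmp/{n}.npz",p=p,d=d); cv2.imwrite(f"pics/{n}0.png",p[:,:,::-1])
    c=camera_params(n); print(n,np.round(c["K"],1).tolist(),np.round(c["position"],3),np.round(c["rotation"],3).tolist(),(d==0).mean())
E
```

```text
scene [[478.0, 0.0, 264.5], [0.0, 478.0, 191.6], [0.0, 0.0, 1.0]] [-0.306  0.519  0.647] [[-0.506, -0.444, 0.739], [-0.862, 0.276, -0.425], [-0.015, -0.853, -0.522]] 0.0042266845703125
top [[372.0, 0.0, 256.4], [0.0, 372.0, 191.7], [0.0, 0.0, 1.0]] [0.431 0.014 0.98 ] [[-0.027, -0.997, 0.073], [-1.0, 0.026, -0.006], [0.004, -0.073, -0.997]] 0.003987630208333333
```

View pics/scene0.png

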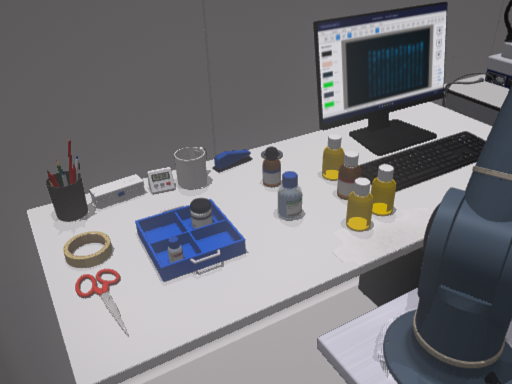

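View pics/top0.png

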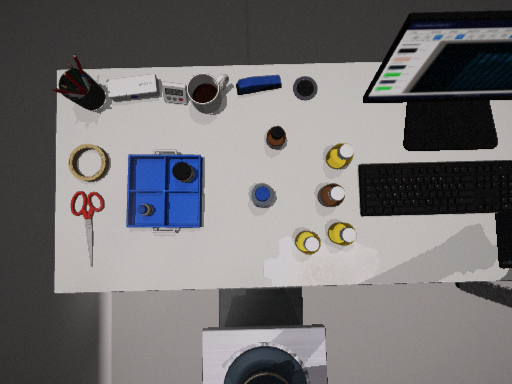

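The scene picture shows the amber bottles at (350,175), with a white cap, and (271,168), with a black cap. The top picture shows them at (332,195) and (276,137).

- **Could be taken for amber_1 (top view):** the yellow white-capped bottles at (340,156), (308,243) and (342,233). The brown one at (332,195) matches the description.
- **Could be taken for amber_2 (top view):** the dark cup at (305,88). The brown, black-capped bottle at (276,137) matches.
- **Others:** the clear bottle is at (263,195). The crate is at (165,190), with free cells at upper left (148,173) and lower right (184,209).

```bash
cat > h.py <<'E'
import cv2,numpy as np
from rig import *
def ray(n,u,v,z):
    c=camera_params(n);d=c["rotation"]@np.linalg.inv(c["K"])@[u,v,1];p=np.array(c["position"]);return (p+d*(z-p[2])/d[2])[:2]
def cloud(n,d):
    c=camera_params(n);v,u=np.mgrid[:384,:512]
    return (np.stack([u,v,np.ones_like(u)],-1)@np.linalg.inv(c["K"]).T*d[...,None])@np.array(c["rotation"]).T+c["position"]
E
python3 - <<'E'
from h import *
t=np.load("/tmp/top.npz");s=np.load("/tmp/scene.npz")
a=cv2.resize(t["p"][120:260,230:370],None,fx=4,fy=4);b=cv2.resize(s["p"][130:240,250:310],None,fx=5,fy=5)
im=np.zeros((560,800,3),np.uint8);im[:,:560]=a;b=cv2.resize(s["p"][135:235,240:400],(240,150));im[:150,560:]=b
cv2.imwrite("pics/crop.png",im[:,:,::-1])
P=cloud("top",t["d"]);hsv=cv2.cvtColor(t["p"],cv2.COLOR_RGB2HSV)
# caps: points near the top height in a window around each bottle
for nm,(u,v),h in(("a1",(335,195),.118),("a2",(276,136),.102),("clear",(263,194),.11),("y1",(345,150),.118),("y2",(311,242),.118),("y3",(347,229),.118)):
    m=np.zeros((384,512),bool);m[v-18:v+18,u-18:u+18]=1
    m&=abs(P[...,2]-h)<.008
    vv,uu=np.nonzero(m);(cu,cv),r=cv2.minEnclosingCircle(np.stack([uu,vv],1).astype(np.float32))
    print(nm,m.sum(),cu,cv,r,"ray",ray("top",cu,cv,h).round(4),"pts",P[m].mean(0).round(4))
S=cloud("scene",s["d"])
for nm,(x0,y0),h in(("a1",(.5,-.18),.118),("a2",(.64,-.04),.102)):
    m=(abs(S[...,2]-h)<.006)&(np.hypot(S[...,0]-x0,S[...,1]-y0)<.04);print("scene",nm,m.sum(),S[m].mean(0).round(4), S[m].min(0).round(3),S[m].max(0).round(3))
m=cv2.inRange(hsv,(105,120,60),(130,255,255));m[:,:110]=0;m[:,215:]=0;m[:140]=0;m[245:]=0
q=np.argwhere((m>0)&(abs(P[...,2]-.038)<.006))[:,::-1]
w=np.array([ray("top",*x,.038) for x in q],np.float32);print("crate",len(w),cv2.minAreaRect(w))
m=(P[...,2]>.05)&(P[...,2]<.075)&(P[...,1]>.15)&(P[...,1]<.36)&(P[...,0]>.4)&(P[...,0]<.6)
n,l,st,c=cv2.connectedComponentsWithStats(m.astype(np.uint8));print([(st[i,4],P[l==i].mean(0).round(3)) for i in range(1,n) if st[i,4]>10])
m=(P[...,2]>.125)&(P[...,0]>.3)&(P[...,1]>-.45)&(P[...,1]<.4)
n,l,st,c=cv2.connectedComponentsWithStats(m.astype(np.uint8));print([(st[i,4],P[l==i].min(0).round(3),P[l==i].max(0).round(3)) for i in range(1,n) if st[i,4]>10])
E
```

```text
a1 172 337.0 193.0 7.280210018157959 ray [ 0.4861 -0.1788] pts [ 0.4866 -0.179   0.1173]
a2 117 277.0833435058594 131.5 6.103937149047852 ray [ 0.6385 -0.0451] pts [ 0.6388 -0.0457  0.1009]
clear 171 262.3914794921875 193.09689331054688 7.489100456237793 ray [ 0.491  -0.0056] pts [ 0.4909 -0.0052  0.1095]
y1 166 346.2422790527344 150.71649169921875 7.443012714385986 ray [ 0.5848 -0.2047] pts [ 0.5856 -0.2047  0.1172]
y2 168 311.5555419921875 243.55555725097656 7.457798957824707 ray [ 0.3711 -0.1153] pts [ 0.3711 -0.1155  0.1174]
y3 176 348.5186767578125 234.07943725585938 7.574950695037842 ray [ 0.3905 -0.2014] pts [ 0.3903 -0.2016  0.1172]
scene a1 96 [ 0.4828 -0.1776  0.1172] [ 0.468 -0.196  0.112] [ 0.502 -0.162  0.121]
scene a2 64 [ 0.6357 -0.0436  0.1014] [ 0.622 -0.059  0.096] [ 0.653 -0.03   0.106]
crate 749 ((0.509778618812561, 0.24334347248077393), (0.1849573701620102, 0.18072155117988586), 88.50943756103516)
[(np.int32(277), array([0.556, 0.192, 0.064])), (np.int32(67), array([0.463, 0.292, 0.061]))]
[(np.int32(22597), array([ 0.431, -0.45 ,  0.125]), array([0.857, 0.4  , 0.98 ]))]
```

View pics/crop.png

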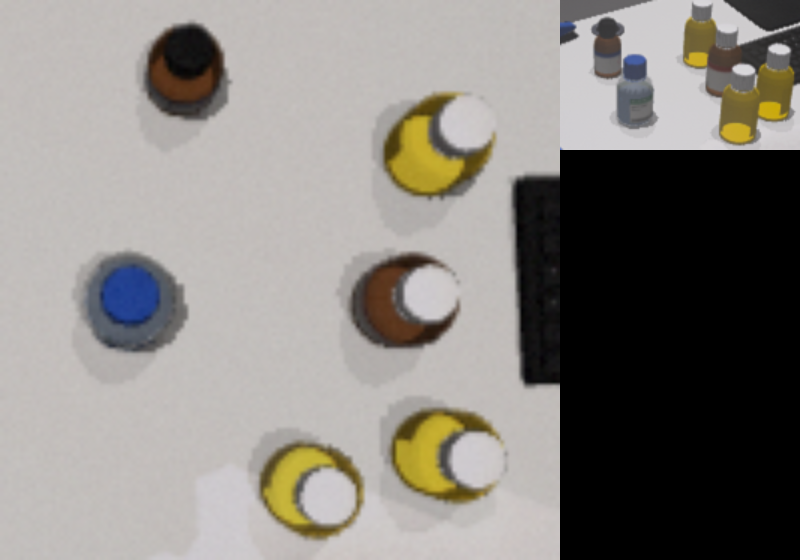

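The crop confirms the choices: brown with a white cap at crop (410,300), brown with a black cap at (185,65), and the yellow bottles rejected. Next I grasp amber_1.

```bash
cat >> h.py <<'E'
def R(a):  # tool down, closing axis at angle a from world x
    y=np.array([np.cos(a),np.sin(a),0]);z=np.array([0,0,-1.]);return np.stack([np.cross(y,z),y,z],1)
D=np.deg2rad
E
python3 - <<'E'
from h import *
for nm,p,angs in(("a1",(.485,-.178,.23),(90,-90)),("a2",(.6375,-.0445,.2),(0,45,90,-45,-90,180)),("far",(.555,.288,.25),(45,-45,135,-135)),("near",(.465,.198,.25),(45,-45,135,-135))):
    for a in angs:
        q=inverse_kinematics(np.array(p),R(D(a)));print(nm,a,None if q is None else np.round(q,2))
p=np.array([.485,-.178,.25])
movep(p,R(D(-90)));s=sense();print(s["time_s"],s["position"])
move_l(p*[1,1,0]+[0,0,.076],feed=.15,until_force=8)
s=sense();print(s["time_s"],s["position"],s["wrist_force"])
im,d=camera("scene");cv2.imwrite("pics/g1.png",cv2.resize(im[90:290,200:500,::-1],(750,500)))
E
```

```text
a1 90 [ 0.89  0.33 -0.75  1.9   0.26  1.01  1.59]
a1 -90 [ 0.46  0.25 -0.23  1.93  0.07  0.97 -1.37]
a2 0 [ 0.44  0.54 -0.62  1.66  0.35  1.06 -0.29]
a2 45 [ 0.53  0.57 -0.76  1.65  0.43  1.09  0.43]
a2 90 [ 0.53  0.57 -0.76  1.65  0.43  1.09  1.22]
a2 -45 [ 0.35  0.51 -0.49  1.66  0.27  1.04 -1.01]
a2 -90 [ 0.21  0.48 -0.28  1.67  0.15  1.01 -1.69]
a2 180 [-0.7   0.7   1.11  1.73 -0.69  1.16 -2.53]
far 45 [ 0.2   0.66 -1.15  1.62  0.62  1.28 -0.28]
far -45 [ 0.17  0.62 -1.08  1.62  0.57  1.25 -1.81]
far 135 [ 0.21  0.67 -1.18  1.62  0.64  1.29  1.28]
far -135 [-1.28  0.61  1.11  1.71 -0.58  1.2  -2.37]
near 45 [ 0.42  0.41 -1.14  1.89  0.42  1.11 -0.1 ]
near -45 [ 0.34  0.36 -1.01  1.9   0.34  1.08 -1.6 ]
near 135 [ 0.43  0.42 -1.17  1.89  0.43  1.11  1.45]
near -135 [-1.25  0.26  0.92  1.97 -0.25  1.02 -2.57]
1.8833 [ 0.48490555 -0.17914133  0.25002816]
3.1917 [ 0.48561929 -0.17821677  0.0767603 ] [0.05338023 0.03612442 1.16630035]
```

View pics/g1.png

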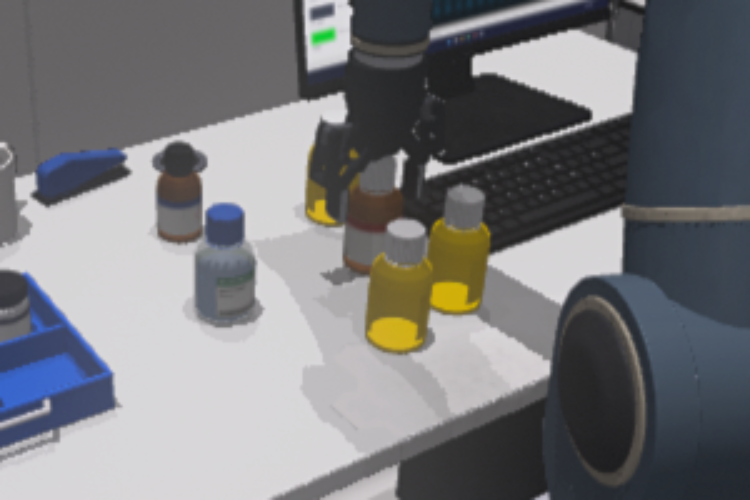

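The picture shows the fingers either side of the brown bottle at crop (375,215), clear of the yellow ones. I'm closing, lifting and carrying it to the far free cell.

```bash
python3 - <<'E'
from h import *
command_gripper(.04,40);s=sense();print(s["finger_gap"],s["gripper_force"],s["wrist_force"])
if s["finger_gap"]>.05:
    x,y,z=s["position"]
    move_l([x,y,.27],feed=.15);s=sense();print(s["finger_gap"],s["wrist_force"],s["time_s"])
    movep(np.array([.555,.288,.25]),R(D(-45)));move_l([.555,.288,.13],feed=.15)
    s=sense();print(s["position"],s["finger_gap"],s["time_s"])
for n in("top","scene"):
    im,d=camera(n);np.savez(f"/tmp/{n}1.npz",p=im,d=d)
    if n=="top": a=cv2.resize(im[130:250,100:300],(500,300))
    else: b=cv2.resize(im[140:290,100:330],(460,300))
im=np.zeros((600,500,3),np.uint8);im[:300]=a;im[300:,:460]=b;cv2.imwrite("pics/p1.png",im[:,:,::-1])
E
```

```text
0.055669793494728295 39.38327193260193 [-0.33254817 -0.69763099  5.93369949]
0.05521046947916721 [-0.86545845  0.07832511 -1.24431682] 5.0667
[0.55566798 0.28848327 0.13104595] 0.055237458403591046 7.7417
```

View pics/p1.png

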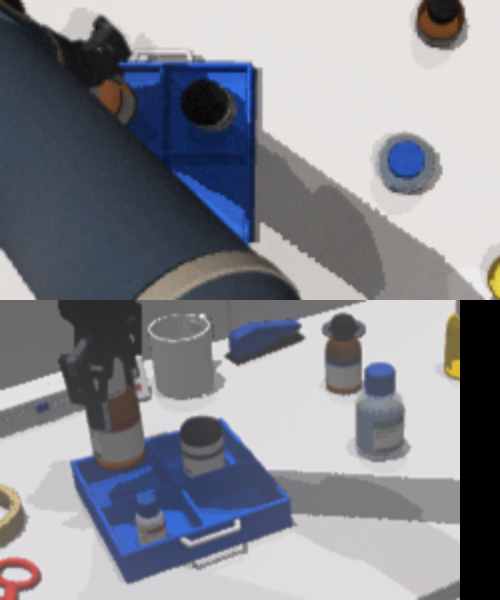

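The bottle hangs upright over the far free cell, at scene-crop (118,445), clear of the walls. I'm lowering it until contact and releasing.

```bash
python3 - <<'E'
from h import *
move_l([.555,.288,.10],feed=.12)
print(move_l([.555,.288,.074],feed=.03,until_force=6));s=sense();print(s["position"],s["wrist_force"],s["finger_gap"],s["time_s"])
if s["position"][2]<.088:
    command_gripper(.078,40);sleep(.2);x,y,z=sense()["position"]
    move_l([x,y,.25],feed=.15)
    movep(np.array([.6375,-.0445,.24]),R(D(-45)))
    print(sense()["time_s"])
    for n in("top","scene"):
        im,d=camera(n);np.savez(f"/tmp/{n}2.npz",p=im,d=d)
        if n=="top": a=cv2.resize(im[130:250,100:300],(500,300))
        else: b=cv2.resize(im[140:290,100:330],(460,300))
    im=np.zeros((600,500,3),np.uint8);im[:300]=a;im[300:,:460]=b;cv2.imwrite("pics/p2.png",im[:,:,::-1])
E
```

```text
True
[0.55514844 0.28754245 0.08049981] [ 1.12129832 -0.34833268  3.29793402] 0.05559463463403939 8.8833
12.0167
```

View pics/p2.png

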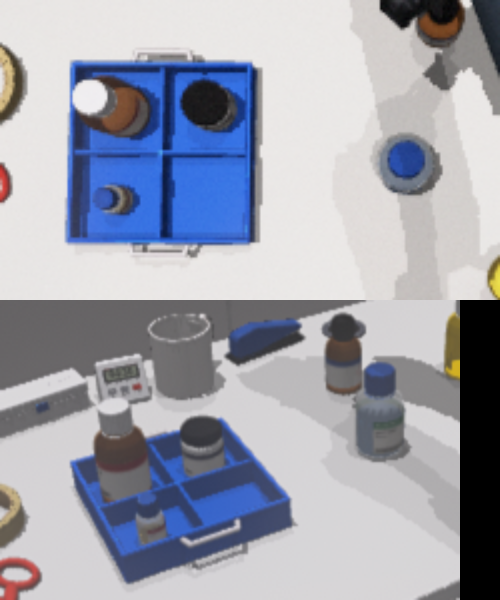

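amber_1 stands upright in the far cell, at top-crop (115,105). Next is amber_2.

```bash
python3 - <<'E'
from h import *
move_l([.6375,-.0445,.062],feed=.12,until_force=8)
s=sense();print(s["position"],s["wrist_force"])
if s["position"][2]<.066:
    command_gripper(.03,35);s=sense();print(s["finger_gap"],s["gripper_force"])
    if s["finger_gap"]>.042:
        x,y,z=s["position"];move_l([x,y,.25],feed=.15);s=sense();print(s["finger_gap"],s["time_s"])
        movep(np.array([.465,.198,.25]),R(D(-45)));move_l([.465,.198,.12],feed=.15)
        s=sense();print(s["position"],s["finger_gap"],s["time_s"])
im,d=camera("scene");cv2.imwrite("pics/p3.png",cv2.resize(im[110:290,100:330,::-1],(690,540)))
E
```

```text
[ 0.63807342 -0.0444778   0.06283681] [0.45036187 0.76972268 0.42399125]
0.04755939180972274 35.708087682724
0.0472522897792277 15.5333
[0.46569953 0.19832193 0.12070531] 0.04741960166486104 17.6917
```

View pics/p3.png

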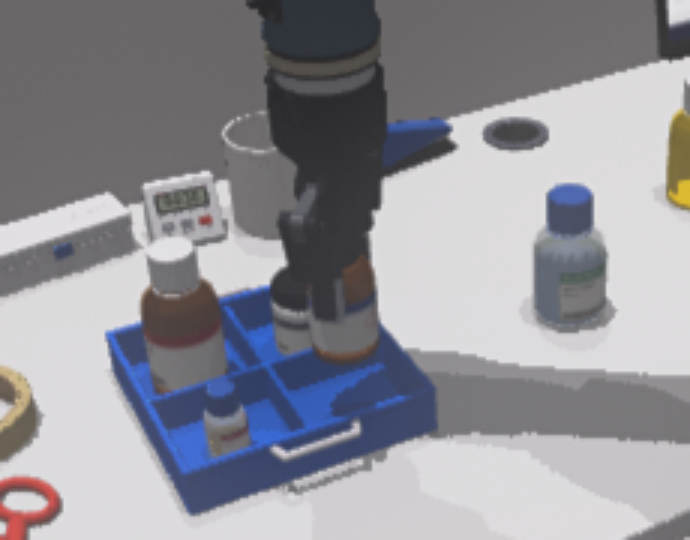

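amber_2 is held upright over the near free cell, at crop (345,330), and the clear bottle at (570,265) has not moved. I'm lowering and releasing.

```bash
python3 - <<'E'
from h import *
move_l([.465,.198,.088],feed=.12)
print(move_l([.465,.198,.060],feed=.03,until_force=6));s=sense();print(s["position"],s["wrist_force"],s["finger_gap"],s["time_s"])
if s["position"][2]<.074:
    command_gripper(.07,40);sleep(.2);x,y,z=sense()["position"]
    move_l([x,y,.25],feed=.15)
    movep(np.array([.5,-.2,.3]),R(D(-90)));print(sense()["time_s"])
    for n in("top","scene"):
        im,d=camera(n);np.savez(f"/tmp/{n}3.npz",p=im,d=d)
        if n=="top": a=cv2.resize(im[130:250,100:300],(500,300))
        else: b=cv2.resize(im[140:290,100:330],(460,300))
    im=np.zeros((600,500,3),np.uint8);im[:300]=a;im[300:,:460]=b;cv2.imwrite("pics/p4.png",im[:,:,::-1])
E
```

```text
True
[0.46510146 0.1976798  0.06643467] [ 0.48316774 -0.98055379  5.30420889] 0.04692963802222678 18.8583
22.275
```

View pics/p4.png

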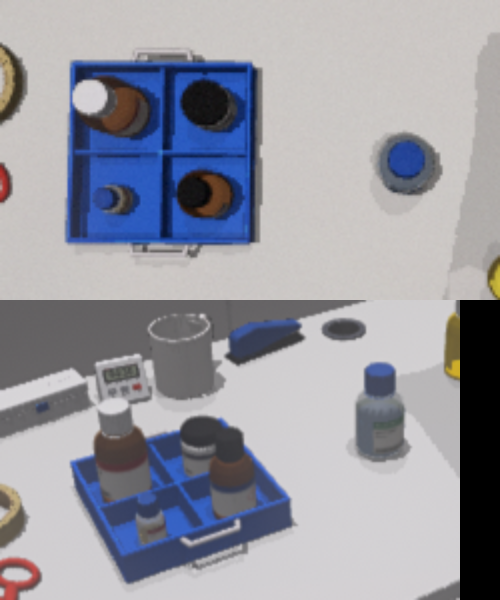

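Both amber bottles stand upright in the free cells, at top-crop (115,105) and (203,193). The clear bottle is still at (407,162).

```bash
python3 -c "
from rig import *
print(finish_job())"
```

```text
the job is handed in; nothing more can be done
None
```

I put both amber bottles upright in the crate's two free cells, left the clear bottle where it was, and handed the job in at about 22 s on the robot's clock.

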